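# Extend the inspection lamp's mast to its lock and switch it on

## Robot

A 6-joint arm with a two-finger parallel gripper is mounted at the origin on a cart in front of the work surface, level with it; the furniture and walls round the work are solid. World frame = base frame: x ahead of the robot, y to its left, z up, the work surface at z = 0. Lengths are in m, angles in degrees, forces in N, time in s.
With the tool pointing down it reaches from about 0.275 to 0.875 m from the base axis. Payload 12.5 kg.
Tool frame: the origin (TCP) lies at the very end of the fingers, on their centre line; the grasp point (between the pads) lies bot.grasp_offset behind it (bot.grasp_offset is the distance from the TCP to the grasp point, in m); x points along the fingers, z is the direction in which the jaws open and shut, and the axes are right-handed (so a half turn about x gives the same grasp; the last joint's range is limited). The gripper opens to 85 mm and grips with 20 to 120 N. Pads are 22 mm wide; open, the fingers measure 114 mm over their backs; the gripper's body (76 mm by 85 mm) begins 54 mm behind the grasp point. The pads swing forward as they close: fully open they stand 13 mm farther back than shut.
Start: joints at [-79.504, 20.094, 94.641, -0, 65.266, -4.847], TCP at [0.146, -0.53, 0.207] pointing down, gripper open.
Joint ranges: [-157.81, 157.81], [-45, 120.19], [0.68, 151.7], [-89.99, 269.99], [4.06, 180], [-164.3, 164.3]. Speed limits (degrees/s): [127.2, 127.2, 159.86, 180, 180, 180].

## Interface

Orientations are given as [roll, pitch, yaw] about the fixed x, y, z axes, in that order (R = Rz(yaw) Ry(pitch) Rx(roll)).
In Python, from bench import bot gives the robot as it stands. The module is installed in compiled form; this text tells all that it offers. Calls block until the motion is done:
- bot.move_pose(position, orientation): joint-space move of the TCP to a pose.
- bot.move_linear(position, rate=0.15, rot=None): straight line of the TCP; rot=None keeps the orientation; rate is the mean speed in m/s.
- bot.move_j(angles): joint-space move.
- bot.grip(opening, effort=None): finger opening in m; effort is the grip in N (None keeps the last); returns when the fingers have stopped.
- bot.sleep(seconds).
- bot.inverse_kinematics(position, orientation): joint angles nearest the present ones, or None.
- bot.camera(name): name is "side" or "top"; returns a dict with "image" (420x560x3 uint8, red, green, blue), "mtx" (3x3 intrinsics, pixels), "k1" (the pictures are not rectified: a ray, as slopes to the right and down, at radius r is drawn at 1 + k1 r^2 times it, then the intrinsics apply), "xyz" and "rotation" of the camera in the world. Camera axes: x right, y up, looking along -z (the intrinsics and any distortion apply to the point x, -y, -z); pixel columns grow to the right and rows downward; lengths in m; the calibration is good to about 2 mm. A picture is of the moment at which its call begins. There is no depth.
A pose or a line that the arm cannot do raises bot.MotionError and nothing moves.
- bot.hand_in(): hands the job in, once; it reports no verdict.
Readings, each from a call of its own:
- bot.read_t(): time.
- bot.read_joints(): joint angles.
- bot.read_qvel(): joint speeds.
- bot.read_effort(): joint torques, N m.
- bot.read_tool_pos(): TCP position.
- bot.read_eef_rot(): TCP orientation.
- bot.read_ft_force(): force on the tool from outside, world axes, zero at the start.
- bot.read_torque(): the same for the moment, N m.
- bot.read_opening(): finger opening in m.
Only numpy, scipy, OpenCV 4.12 (cv2) and the standard library are available. Lean on these libraries where they do the work, as an engineer would, in place of code of your own. Each camera call takes 0.05 s, during which the arm holds its last target.

## Task

Set up the inspection lamp over the gear: draw its telescoping mast up by the lift handle until the lock button clicks out of the hole in the tube, and then flip the toggle switch on its base over to the far side to switch the lamp on. Leave the gear under the lamp where it lies, and let go of everything.

Things in the scene. Friction and masses are not known exactly. Their poses are not given: they have to be found in the camera images.
- lamp: Fixed foot of the inspection lamp: grey base plate 16 mm high, x -65 to 65, y -160 to 70 mm. Origin on the table under the tube's axis; x away from the robot, y left, z up, yaw within 0.35 rad. On it an upright square aluminium tube, 38 mm wide, top at 122 mm, lock hole in its front (-x) face at 102 mm; black switch box 60 x 46 mm, top at 60 mm, centred 125 mm right (-y) of the tube.
- lamp_mast (a joint): Extension (m) of the steel mast from the tube: 0 fully down, 0.080 lock button amid its hole, hard stop at 0.081; begins at 0 to 0.025. Moves straight up with 7 to 8 N and stays where left. On top it carries an aluminium light bar, 44 mm wide, from 30 mm right (-y) to 175 mm left (+y) of the mast; the bar's finned top is 35 mm below the lift handle's centre.
- lift_handle (a point): Centre of the black lift handle on top of the mast: a level bar 60 mm long (lamp's y), 20 mm wide (x), 20 mm high, on two posts; its underside is 25 mm above the light bar. Axes as lamp. 196 mm above the table with the mast down, 276 mm when locked.
- lock_button (a joint): How far (m) the spring lock button has come out: a round steel stud, 10 mm in diameter, that rides on the mast and faces front (-x). 0: held in by the tube's wall; 0.010: clicked out, 6 mm proud of the tube's front face in the hole, where it bars the mast from going down.
- toggle_tip (a point): Point on the axis of the toggle switch's steel bat, 48 mm from its pivot, 4 mm short of its end. The bat is 9 to 13 mm thick and pivots about the lamp's y axis at the middle of the switch box's top, 60 mm above the table, 125 mm right (-y) of the tube.
- toggle (a joint): Angle (rad) of the toggle's bat: 0 off, leaning 0.45 rad from upright to the near side (lamp's -x); 0.9 on, leaning 0.45 rad to the far side (+x). A spring snaps it away from upright (0.45) to either end; about 2 N at its tip toward +x moves it.
- gear_centre (a point): Centre of the steel spur gear, 49 mm in diameter and 18 mm high, that lies flat on the table under the light bar, to the left of the base plate. To be left alone.

How it is judged (in metres and radians):
On the way, in this order (a step that is already met when the one before it is completed fails the run):
1. the mast is drawn up and its lock button has clicked out, with the toggle still off (value of joint lock_button above 0.0075 m and value of joint lamp_mast above 0.076 m and value of joint toggle below 0.45 rad), for 0.2 s.
2. the toggle has been flipped on (value of joint toggle above 0.8 rad), for 0.2 s.
At the end, for the whole second after the job is handed in: The mast is extended (above 0.076 m) with its lock button out by more than 7.5 mm, the toggle is on (above 0.8 rad), and the gear lies within 20 mm of where it was (value of joint lock_button above 0.0075 m and value of joint lamp_mast above 0.076 m and value of joint toggle above 0.8 rad and distance of gear_centre from where it was at the start of the episode below 0.02 m); the robot touches nothing.
It fails at once if the gear under the lamp is moved by more than 20 mm (distance of gear_centre from where it was at the start of the episode above 0.02 m).
It also fails if it takes over 45 s, if anything falls off the work surface, if the arm or the gripper's body presses on something with over 40 N, if the wrist force passes 120 N, or if a joint passes its speed limit or range.

## Working session

There is one attempt and no reset: what is moved stays moved. The work goes in short steps, each a Python script; the robot and the scene stay as the last script left them, time stands still between calls to the robot, and variables do not carry over. Pictures are saved under pics/ and viewed, and the job is handed in when it is done.

```bash
mkdir -p pics; python3 - <<'E'
from bench import bot
import cv2
for n in("side","top"):
    c=bot.camera(n); cv2.imwrite(f"pics/{n}0.png",c["image"][:,:,::-1])
    print(n,c["mtx"].tolist(),c["k1"],c["xyz"],c["rotation"])
print(bot.grasp_offset,bot.read_t(),bot.read_eef_rot(),bot.read_opening())
E
```

```text
side [[502.863277336936, 0.0, 272.7132251913762], [0.0, 502.863277336936, 210.48299090938693], [0.0, 0.0, 1.0]] -0.06212511985676717 [1.31782919 0.09343374 0.54757073] [60.95829786 -1.1893884  93.53538446]
top [[421.6615037746875, 0.0, 286.43864236284475], [0.0, 421.6615037746875, 209.28899615947265], [0.0, 0.0, 1.0]] 0.043660929276307346 [0.51752729 0.03481419 0.98454624] [ 3.25607472e+00 -5.96250765e-03 -9.13904077e+01]
0.0187 0.1 [175.93935859  89.94015847 101.28421753] 0.08537881120537762
```

```bash
ls pics
```

```text
side0.png
top0.png
```

View pics/side0.png

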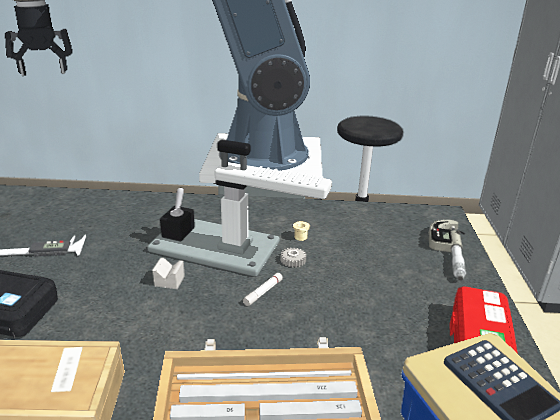

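View pics/top0.png

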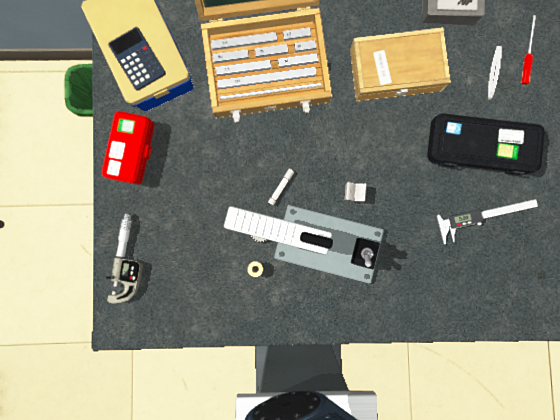

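```bash
cat > h.py <<'E'
import numpy as np,cv2
from scipy.spatial.transform import Rotation as R
def ray(c,uv):
    p=cv2.undistortPoints(np.array(uv,float).reshape(-1,1,2),c["mtx"],np.array([c["k1"],0,0,0.])).reshape(-1,2)
    d=np.c_[p[:,0],-p[:,1],-np.ones(len(p))]
    M=R.from_euler("xyz",c["rotation"],degrees=True).as_matrix()
    return np.array(c["xyz"]),d@M.T
def onz(c,uv,z):
    o,d=ray(c,uv); return o+d*((z-o[2])/d[:,2])[:,None]
def proj(c,P):
    M=R.from_euler("xyz",c["rotation"],degrees=True).as_matrix()
    q=(np.atleast_2d(P)-c["xyz"])@M; q=q*[1,-1,-1]
    return cv2.projectPoints(q.reshape(-1,1,3),np.zeros(3),np.zeros(3),c["mtx"],np.array([c["k1"],0,0,0.]))[0].reshape(-1,2)
def tri(c1,u1,c2,u2):
    o1,d1=ray(c1,u1);o2,d2=ray(c2,u2);d1=d1[0];d2=d2[0]
    s=np.linalg.lstsq(np.c_[d1,-d2],o2-o1,rcond=None)[0]
    a=o1+s[0]*d1;b=o2+s[1]*d2
    return (a+b)/2,np.linalg.norm(a-b)
E
python3 - <<'E'
import cv2
a=cv2.imread("pics/top0.png")[190:295,215:415]; cv2.imwrite("pics/topz.png",cv2.resize(a,None,fx=4,fy=4,interpolation=cv2.INTER_CUBIC))
a=cv2.imread("pics/side0.png")[130:290,135:345]; cv2.imwrite("pics/sidez.png",cv2.resize(a,None,fx=3.7,fy=3.7,interpolation=cv2.INTER_CUBIC))
E
```

```text
(no output)
```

View pics/topz.png

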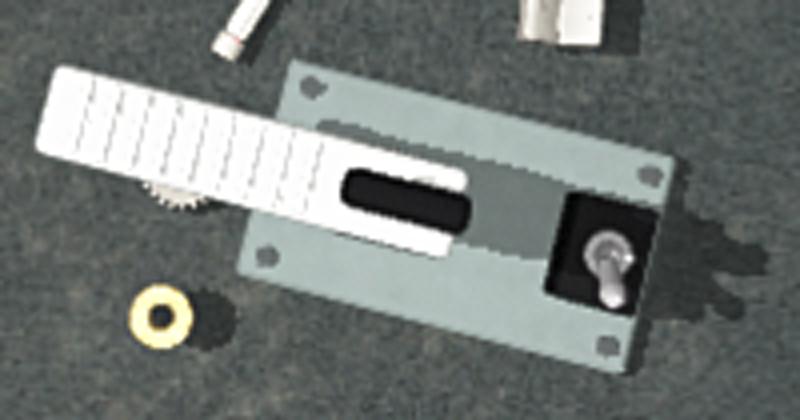

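View pics/sidez.png

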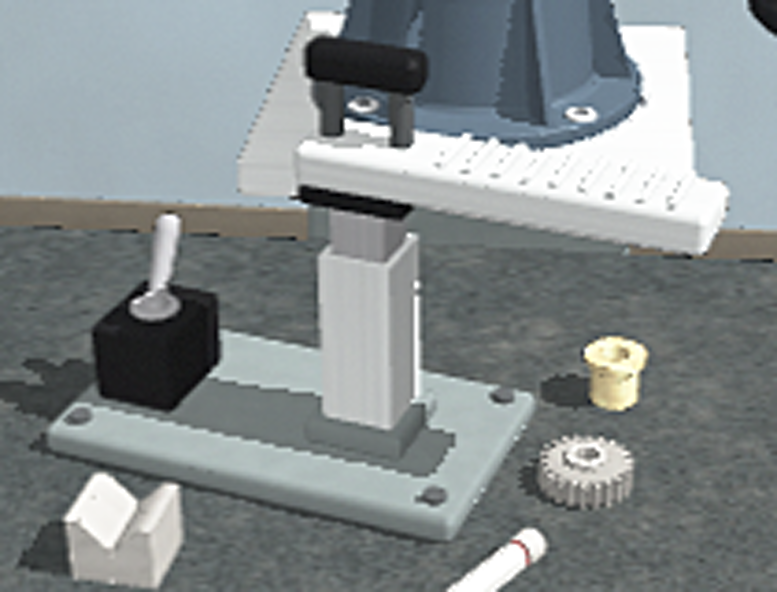

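The top view (4x zoom) shows plate corners at (291,60), (674,157), (632,374), (238,272). The black handle is centred near (406,201) and the toggle leans toward the robot, with its end at about (614,303). In the side zoom the handle is at about (367,65) and the toggle end at about (168,218). I'll compute positions from these.

```bash
python3 - <<'E'
from bench import bot
from h import *
t=bot.camera("top");s=bot.camera("side")
T=lambda p:[( (x+.5)/4-.5+215,(y+.5)/4-.5+190) for x,y in p]
S=lambda p:[( (x+.5)/3.7-.5+135,(y+.5)/3.7-.5+130) for x,y in p]
c=onz(t,T([(291,60),(674,157),(632,374),(238,272)]),.016)
print(c); fl,fr,nr,nl=c
print("sides",[np.linalg.norm(a-b) for a,b in((fl,fr),(fr,nr),(nr,nl),(nl,fl))])
v=(fl+nl-fr-nr)[:2]; v/=np.linalg.norm(v); yaw=np.arctan2(-v[0],v[1]); print("yaw",yaw, np.arctan2(*((fl+fr-nl-nr)[[1,0]])))
m=c.mean(0)[:2]; org=m+v*0.045; print("origin",org)
# handle blobs
def blob(im,x0,x1,y0,y1,th):
    g=im.max(2).astype(int)[y0:y1,x0:x1]; m=(g<th).astype(np.uint8)
    n,l,st,ce=cv2.connectedComponentsWithStats(m); i=1+st[1:,4].argmax()
    return ce[i]+[x0,y0],st[i]
a=blob(t["image"],296,336,228,252,50); b=blob(s["image"],212,255,137,156,60); print(a,b)
print("tri handle",tri(t,[a[0]],s,[b[0]]), tri(t,T([(406,201)]),s,S([(367,65)])))
p=tri(t,T([(614,301)]),s,S([(168,220)])); print("toggle end",p)
x=np.array([v[1],-v[0]])
print("rel toggle", (p[0][:2]-org)@x,(p[0][:2]-org)@v)
h=tri(t,[a[0]],s,[b[0]])[0]; print("rel handle",(h[:2]-org)@x,(h[:2]-org)@v)
print("expected toggle rel", -.052*np.sin(.45), -.125, .06+.052*np.cos(.45))
E
```

```text
[[ 0.5833087   0.03096047  0.016     ]
 [ 0.5223437  -0.18680799  0.016     ]
 [ 0.39996    -0.15821794  0.016     ]
 [ 0.46272774  0.06418092  0.016     ]]
sides [np.float64(0.2261411865513616), np.float64(0.12567879870794268), np.float64(0.23108665545515686), np.float64(0.12507343501262105)]
yaw -0.27403202228904555 -0.24911666727784593
origin [ 0.50426272 -0.01915019]
(array([316.63103448, 239.83793103]), array([  5,   5,  32,  15, 290], dtype=int32)) (array([233.73901809, 147.23514212]), array([  6,   3,  33,  16, 387], dtype=int32))
tri handle (array([ 0.50425439, -0.01888802,  0.21766482]), np.float64(0.0016531335629414723)) (array([ 0.50425128, -0.0183496 ,  0.21772065]), np.float64(0.0008818897229205236))
toggle end (array([ 0.44809291, -0.13332536,  0.10215156]), np.float64(0.0002747758038757052))
rel toggle -0.023176444734899857 -0.12511541801561876
rel handle -7.896403437798082e-05 0.00025013976082051127
expected toggle rel -0.022618207773783972 -0.125 0.10682324932233919
```

Everything agrees: the handle triangulates to 0.3 mm from the plate-derived axis, extension is about 21 mm, and yaw is about -0.265. Next I grip the handle.

```bash
cat >> h.py <<'E'
YAW=-0.265; ORG=np.array([0.5043,-0.0190])
X=np.array([np.cos(YAW),np.sin(YAW)]); Y=np.array([-X[1],X[0]])
def W(x,y,z): return np.r_[ORG+X*x+Y*y,z]
def down(a):
    z=np.array([np.cos(a),np.sin(a),0]);x=np.array([0,0,-1.]);y=np.cross(z,x)
    return R.from_matrix(np.c_[x,y,z]).as_euler("xyz",degrees=True)
E
python3 - <<'E'
from bench import bot
from h import *
for k in(0,1,2,3):
    a=YAW+k*np.pi/2
    for p in(W(0,0,.32),W(0,0,.199),W(-.07,-.125,.2),W(-.07,-.125,.085)):
        q=bot.inverse_kinematics(p,down(a)); print(k,None if q is None else np.round(q,1))
E
```

```text
0 [-7.4  9.7 92.1  0.  78.1  7.7]
0 [ -7.4  15.9 101.7  -0.   62.3   7.7]
0 [-23.    7.  112.8   0.   60.1  -7.9]
0 [-23.   18.  119.   -0.   43.   -7.9]
1 [ -7.4   9.7  92.1   0.   78.1 -82.3]
1 [ -7.4  15.9 101.7   0.   62.3 -82.3]
1 [-23.    7.  112.8   0.   60.1 -97.9]
1 [-23.   18.  119.    0.   43.  -97.9]
2 None
2 None
2 None
2 None
3 [-7.4  9.7 92.1  0.  78.1 97.7]
3 [ -7.4  15.9 101.7   0.   62.3  97.7]
3 [-23.    7.  112.8   0.   60.1  82.1]
3 [-23.   18.  119.    0.   43.   82.1]<sys>:0: UserWarning: Gimbal lock detected. Setting third angle to zero since it is not possible to uniquely determine all angles.
```

```bash
python3 -W ignore - <<'E'
from bench import bot
from h import *
bot.move_linear([.146,-.53,.33],rate=.3)
bot.move_pose(W(0,0,.33),down(YAW))
bot.move_linear(W(0,0,.200),rate=.12)
print("pre",bot.read_t(),bot.read_ft_force())
bot.grip(0.0,50)
print("grip",bot.read_t(),bot.read_opening(),bot.read_ft_force(),bot.read_tool_pos())
for n in("side","top"):
    c=bot.camera(n); cv2.imwrite(f"pics/{n}1.png",c["image"][:,:,::-1])
E
```

```text
pre 4.225 [1.08192086 0.22539965 0.35135687]
grip 4.8667 0.0176789016368323 [-4.71108665  0.48921523  2.57127802] [ 0.50384268 -0.01888347  0.1999378 ]
```

View pics/side1.png

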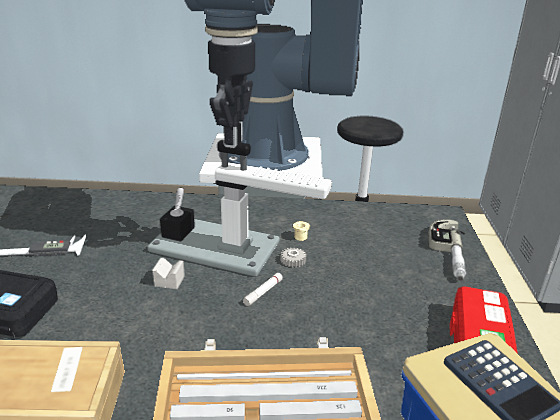

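The side view shows the fingers around the handle at about (235,148), with an opening of 18 mm against the handle's 20 mm. I'll lift in steps and watch the force.

```bash
python3 -W ignore - <<'E'
from bench import bot
from h import *
p0=np.array(bot.read_tool_pos())
def up(z,r):
    bot.move_linear([p0[0],p0[1],z],rate=r); f=bot.read_ft_force(); print(round(bot.read_t(),2),np.round(bot.read_tool_pos()[2]-p0[2],4),np.round(f,1),round(bot.read_opening(),4)); return f[2]
up(p0[2]+.025,.04); f0=up(p0[2]+.050,.04)
for k in range(51,66):
    f=up(p0[2]+k/1000,.02)
    if f<f0-15: break
for n in("side","top"):
    c=bot.camera(n); cv2.imwrite(f"pics/{n}2.png",c["image"][:,:,::-1])
a=cv2.imread("pics/side2.png")[90:250,135:345]; cv2.imwrite("pics/side2z.png",cv2.resize(a,None,fx=3.7,fy=3.7,interpolation=cv2.INTER_CUBIC))
E
```

```text
5.74 0.0257 [-4.5  1.3  1.2] 0.0175
6.52 0.0507 [-4.4  2.5  1.1] 0.0174
6.77 0.0511 [-3.5  2.  -4.2] 0.0175
7.02 0.0518 [-1.5  1.1 -7.7] 0.0177
7.27 0.0529 [-1.   0.6 -8.1] 0.0173
7.52 0.0541 [-2.1  1.2 -6.9] 0.0178
7.77 0.0551 [-0.6  1.  -7.2] 0.0177
8.02 0.0563 [-2.4  0.7 -6.1] 0.0177
8.27 0.0572 [-3.9  0.7 -3.9] 0.0177
8.52 0.0581 [-2.8  0.9 -6.1] 0.0172
8.77 0.0591 [-3.5  0.6 -4.9] 0.0181
9.02 0.0597 [ -0.6   1.  -10.5] 0.0173
9.27 0.0599 [  5.4   1.2 -25.1] 0.0175
```

View pics/side2z.png

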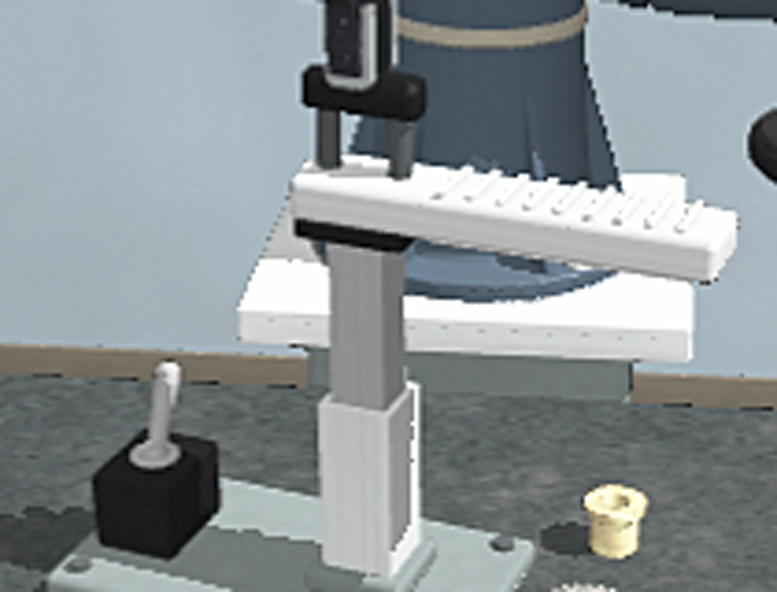

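The mast came up 59.9 mm to the hard stop, matching the measured start of about 21 mm. The button faces away from both cameras, so I'll check the lock by pressing down gently.

```bash
python3 -W ignore - <<'E'
from bench import bot
from h import *
p=np.array(bot.read_tool_pos())
for k in range(0,9):
    bot.move_linear(p-[0,0,k*.0005],rate=.02); f=bot.read_ft_force()
    print(k,np.round(bot.read_tool_pos()[2]-p[2],4),np.round(f,1))
    if f[2]>20: break
bot.sleep(.2)
print(bot.read_ft_force(), bot.read_t())
E
```

```text
0 -0.0001 [  3.    0.4 -19.6]
1 -0.0001 [  1.9   1.5 -12.7]
2 -0.0002 [-1.9  1.  -4.4]
3 -0.0007 [-3.4  1.6  1.2]
4 -0.0018 [-3.4  2.2  1.4]
5 -0.0025 [-2.9  0.9  1.2]
6 -0.003 [-1.9  0.4  0.1]
7 -0.0035 [-0.2  1.4  0.8]
8 -0.0038 [-1.4  1.2  3.4]
[-0.68172359  0.38519978  3.72077427] 11.8167
```

```bash
python3 -W ignore - <<'E'
from bench import bot
from h import *
p=np.array(bot.read_tool_pos())
for k in range(1,6):
    bot.move_linear(p-[0,0,k*.0003],rate=.02); f=bot.read_ft_force()
    print(k,np.round(bot.read_tool_pos()[2]-p[2],4),np.round(f,1))
    if f[2]>15: break
for n in("side","top"):
    c=bot.camera(n); cv2.imwrite(f"pics/{n}3.png",c["image"][:,:,::-1])
a=cv2.imread("pics/side3.png")[90:250,135:345]; cv2.imwrite("pics/side3z.png",cv2.resize(a,None,fx=3.7,fy=3.7,interpolation=cv2.INTER_CUBIC))
a=cv2.imread("pics/top3.png")[190:295,215:415]; cv2.imwrite("pics/top3z.png",cv2.resize(a,None,fx=4,fy=4,interpolation=cv2.INTER_CUBIC))
E
```

```text
1 -0.0001 [-2.   1.5  6. ]
2 -0.0002 [-2.4  1.1  7.8]
3 -0.0003 [-3.6  0.8  8.6]
4 -0.0004 [-3.8  0.1 10.2]
5 -0.0005 [-4.8  1.8 12.1]
```

View pics/side3z.png

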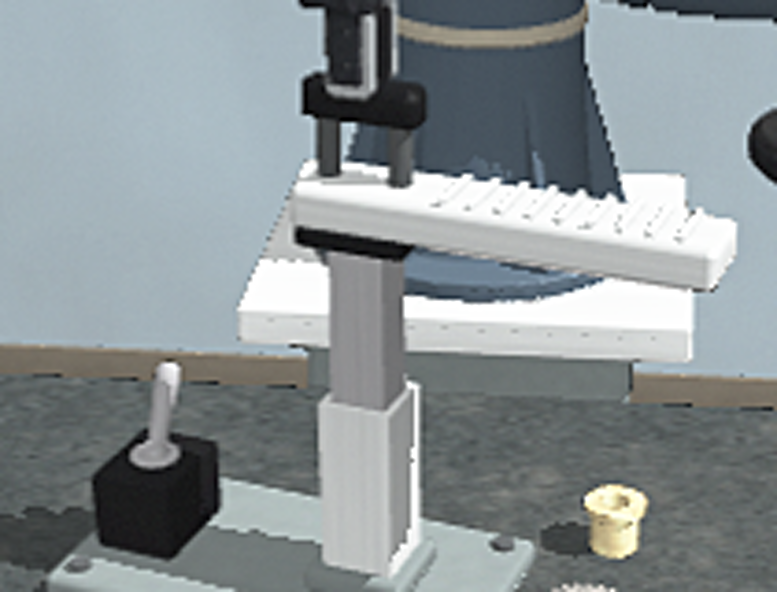

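View pics/top3z.png

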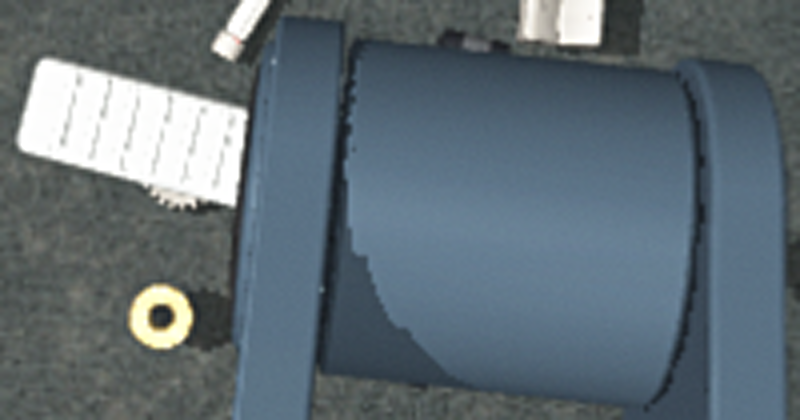

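Pressing down was free for about 4 mm of play, then resisted with a rising 12 N and almost no motion. Free downward motion took only about 1 N, so the button is holding the mast. I'll lift it back near the middle of the hole, then release and look.

```bash
python3 -W ignore - <<'E'
from bench import bot
from h import *
p=np.array(bot.read_tool_pos())
for k in range(1,12):
    bot.move_linear(p+[0,0,k*.0006],rate=.02); f=bot.read_ft_force()
    print(k,np.round(bot.read_tool_pos()[2],4),np.round(f,1))
    if f[2]<-16: break
bot.move_linear(np.array(bot.read_tool_pos())-[0,0,.0003],rate=.02);print(bot.read_tool_pos(),bot.read_ft_force())
bot.grip(.085)
p=np.array(bot.read_tool_pos())
bot.move_linear(p+[0,0,.07],rate=.2)
print(bot.read_t(),bot.read_opening())
bot.move_pose(W(-.09,-.125,.30),down(YAW+np.pi/2))
c=bot.camera("top");s=bot.camera("side"); print(bot.read_t())
cv2.imwrite("pics/top4.png",c["image"][:,:,::-1]);cv2.imwrite("pics/side4.png",s["image"][:,:,::-1])
a=cv2.imread("pics/side4.png")[90:250,135:345]; cv2.imwrite("pics/side4z.png",cv2.resize(a,None,fx=3.7,fy=3.7,interpolation=cv2.INTER_CUBIC))
E
```

```text
1 0.2561 [-2.3  1.6  3.6]
2 0.2563 [-0.1  0.2 -2.9]
3 0.2568 [ 2.6 -0.1 -7.3]
4 0.2578 [ 1.6 -0.8 -7.4]
5 0.2585 [-0.5 -1.  -5.5]
6 0.2592 [-0.   0.5 -5.3]
7 0.2597 [ 0.4  0.1 -6.9]
8 0.2597 [  1.7  -0.7 -14.7]
9 0.2598 [  5.2  -1.4 -21.8]
[ 0.50379646 -0.01885706  0.2597018 ] [ 2.32682869e+00 -5.28388499e-03 -1.20864820e+01]
16.8333 0.0852009266274625
18.5583
```

View pics/side4z.png

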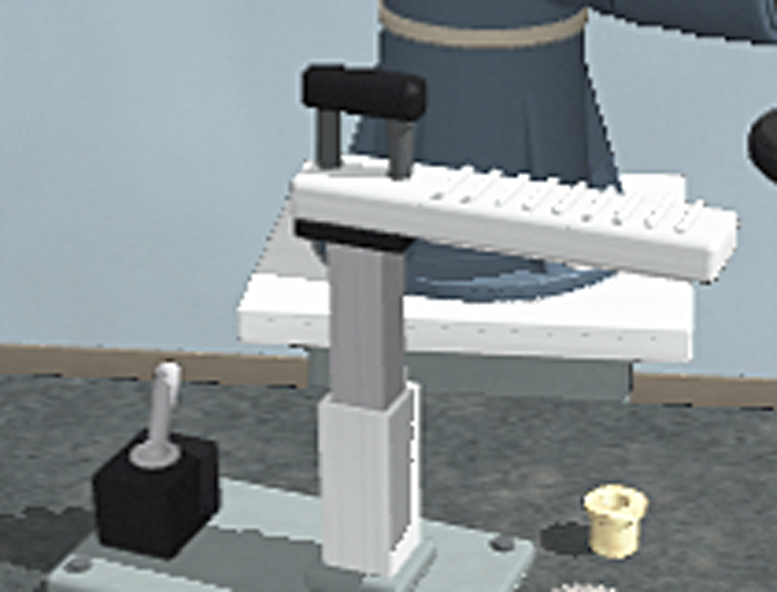

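View pics/top4.png

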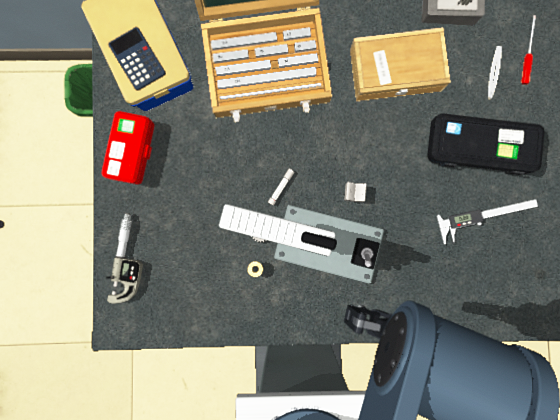

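Mast still up, toggle still off. The arm's pose near (365,318) looks odd, so I'll check the joints before going on.

```bash
python3 -W ignore - <<'E'
from bench import bot
from h import *
print(W(-.09,-.125,.30),bot.read_tool_pos(),bot.read_eef_rot(),down(YAW+np.pi/2),bot.read_joints(),bot.read_t())
t=bot.camera("top")
print(proj(t,bot.read_tool_pos()))
for k in (0,1,3):
  for p in (W(-.06,-.125,.30),W(-.06,-.125,.16),W(-.06,-.125,.088),W(-.002,-.125,.088)): print(k,np.round(bot.inverse_kinematics(p,down(YAW+k*np.pi/2)),1))
E
```

```text
[ 0.38470302 -0.11606473  0.3       ] [ 0.38481735 -0.11594968  0.29988685] [ 71.0888312   89.98835799 145.88903137] [-74.81661843  90.           0.        ] [-2.34136149e+01 -1.35053044e+00  1.06942715e+02  2.24344338e-03
  7.44192554e+01 -9.82144179e+01] 18.5583
[[382.87705586 314.3809611 ]]
0 [-22.9   2.2 103.4   0.   74.5  -7.7]
0 [-22.9  11.4 114.1   0.   54.5  -7.7]
0 [-22.9  18.5 117.5  -0.   43.9  -7.7]
0 [-21.9  23.6 109.4   0.   47.   -6.8]
1 [-22.9   2.2 103.4   0.   74.5 -97.7]
1 [-22.9  11.4 114.1   0.   54.5 -97.7]
1 [-22.9  18.5 117.5   0.   43.9 -97.7]
1 [-21.9  23.6 109.4   0.   47.  -96.8]
3 [-22.9   2.2 103.4   0.   74.5  82.3]
3 [-22.9  11.4 114.1   0.   54.5  82.3]
3 [-22.9  18.5 117.5   0.   43.9  82.3]
3 [-21.9  23.6 109.4   0.   47.   83.2]
```

View pics/side4.png

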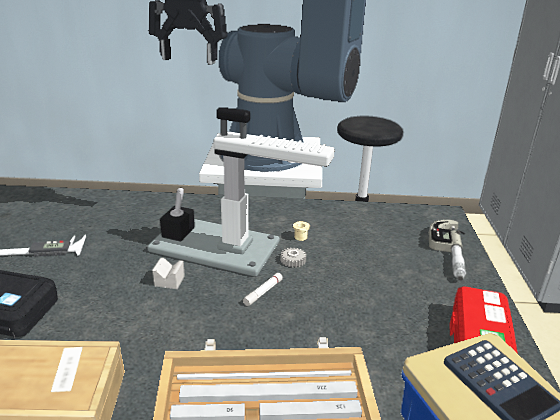

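The pose is as commanded (tool down), so it was only the viewing angle. Next I flip the toggle with closed fingers, pushing along lamp +x at z = 0.09.

```bash
python3 -W ignore - <<'E'
from bench import bot
from h import *
bot.grip(0.0)
print(bot.read_opening())
bot.move_linear(W(-.07,-.125,.30),rate=.2)
bot.move_linear(W(-.07,-.125,.089),rate=.15)
print("down",bot.read_t(),np.round(bot.read_ft_force(),1))
for x in (-.03,-.02,-.015,-.010,-.006,-.003,0):
    bot.move_linear(W(x,-.125,.089),rate=.05); f=np.array(bot.read_ft_force())
    print(x,round(bot.read_t(),2),np.round(f,1),"along",round(f[:2]@X,1))
    if f[:2]@X<-15: break
bot.move_linear(W(-.07,-.125,.089),rate=.15)
bot.move_linear(W(-.09,-.125,.25),rate=.2)
c=bot.camera("top");s=bot.camera("side"); print(bot.read_t())
cv2.imwrite("pics/top5.png",c["image"][:,:,::-1]);cv2.imwrite("pics/side5.png",s["image"][:,:,::-1])
a=cv2.imread("pics/side5.png")[90:250,135:345]; cv2.imwrite("pics/side5z.png",cv2.resize(a,None,fx=3.7,fy=3.7,interpolation=cv2.INTER_CUBIC))
a=cv2.imread("pics/top5.png")[190:295,215:415]; cv2.imwrite("pics/top5z.png",cv2.resize(a,None,fx=4,fy=4,interpolation=cv2.INTER_CUBIC))
E
```

```text
-9.312142100217779e-05
down 21.1833 [-0.1 -0.3 -0.2]
-0.03 22.13 [-0.1  1.  -1.1] along -0.3
-0.02 22.48 [ 0.   0.2 -0.1] along -0.1
-0.015 22.73 [-0.2  0.7  0.1] along -0.4
-0.01 22.98 [ 0.1  0.4 -0.4] along 0.0
-0.006 23.23 [-0.1 -0.5 -0.2] along -0.0
-0.003 23.48 [-0.1 -0.5  0.2] along 0.1
0 23.73 [-0.3  0.3  0.3] along -0.3
25.4083
```

View pics/side5z.png

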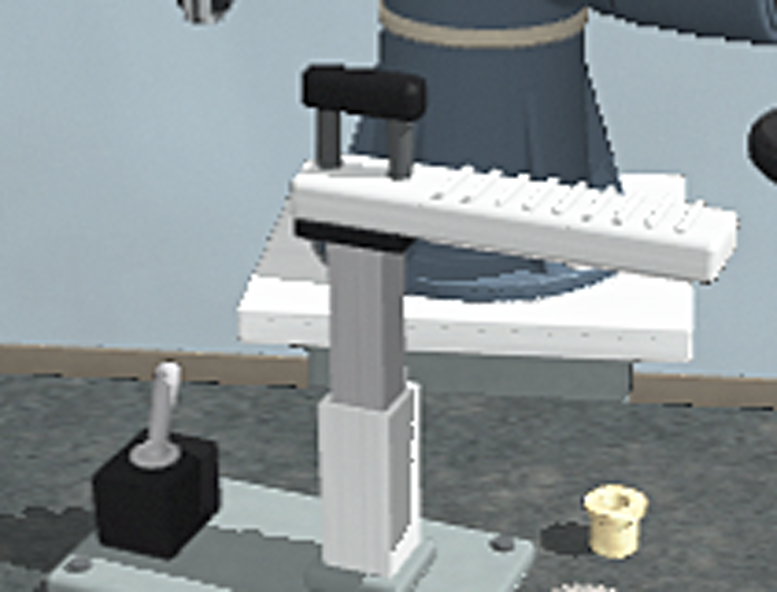

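View pics/top5z.png

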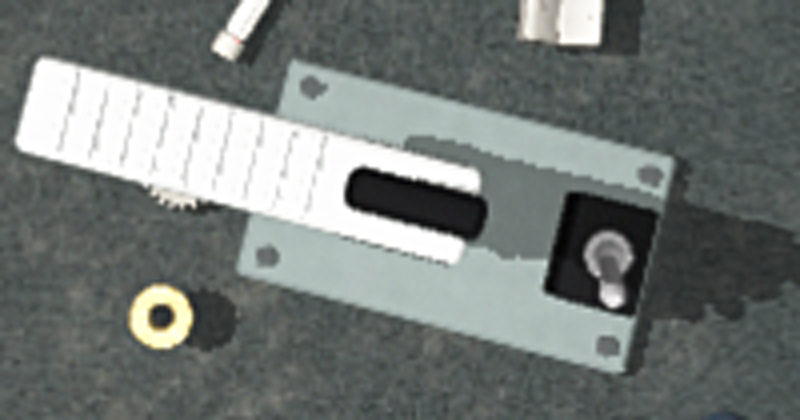

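The toggle is still off and no contact force showed. I need to see where the fingers really pass, so I'll go back to the push pose and take a picture.

```bash
python3 -W ignore - <<'E'
from bench import bot
from h import *
bot.move_linear(W(-.07,-.125,.089),rate=.3)
bot.move_linear(W(-.02,-.125,.089),rate=.1)
print(bot.read_tool_pos(),W(-.02,-.125,.089),bot.read_ft_force(),bot.read_opening())
s=bot.camera("side"); print(bot.read_t(),proj(s,bot.read_tool_pos()))
cv2.imwrite("pics/side6.png",s["image"][:,:,::-1])
a=cv2.imread("pics/side6.png")[90:250,135:345]; cv2.imwrite("pics/side6z.png",cv2.resize(a,None,fx=3.7,fy=3.7,interpolation=cv2.INTER_CUBIC))
E
```

```text
[ 0.45189036 -0.13424688  0.08926742] [ 0.45225949 -0.13439838  0.089     ] [ 0.36017343 -0.14510057  0.39945116] -0.0001630761223313177
26.8 [[179.69822656 195.78498917]]
```

View pics/side6z.png

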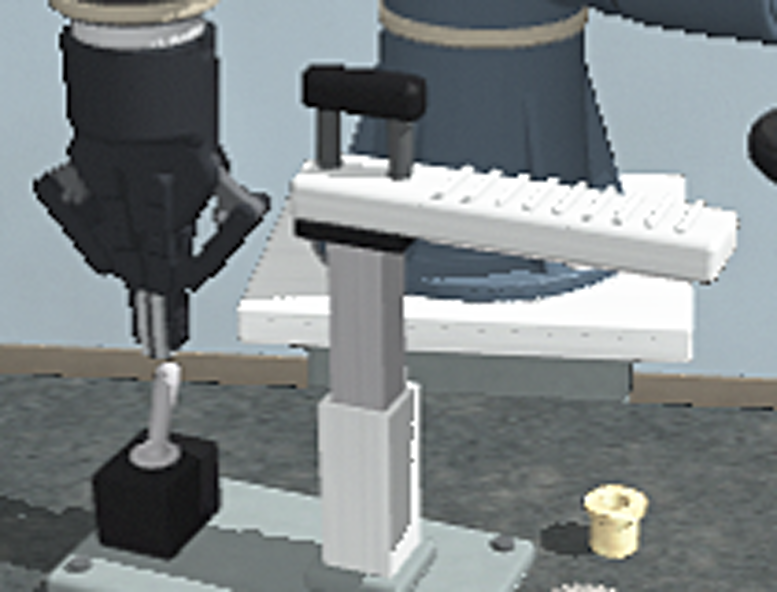

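With the reported TCP projecting to (165,391) in the zoom, the visible fingertips end at about (158,357). That is roughly 18 mm higher than reported, so the fingers passed over the bat. I'll back out and push at TCP z = 0.070, which clears the 0.060 box top either way.

```bash
python3 -W ignore - <<'E'
from bench import bot
from h import *
bot.move_linear(W(-.07,-.125,.089),rate=.2)
bot.move_linear(W(-.07,-.125,.070),rate=.1)
for x in (-.045,-.02,-.010,-.003,.002):
    bot.move_linear(W(x,-.125,.070),rate=.06); f=np.array(bot.read_ft_force())
    print(x,round(bot.read_t(),2),np.round(f,1),"along",round(f[:2]@X,1))
    if f[:2]@X<-15: break
bot.sleep(.2)
bot.move_linear(W(-.07,-.125,.070),rate=.2)
bot.move_linear(W(-.09,-.125,.25),rate=.25)
c=bot.camera("top");s=bot.camera("side"); print(bot.read_t())
cv2.imwrite("pics/top7.png",c["image"][:,:,::-1]);cv2.imwrite("pics/side7.png",s["image"][:,:,::-1])
a=cv2.imread("pics/side7.png")[90:290,135:345]; cv2.imwrite("pics/side7z.png",cv2.resize(a,None,fx=3,fy=3,interpolation=cv2.INTER_CUBIC))
a=cv2.imread("pics/top7.png")[190:295,215:415]; cv2.imwrite("pics/top7z.png",cv2.resize(a,None,fx=4,fy=4,interpolation=cv2.INTER_CUBIC))
E
```

```text
-0.045 28.11 [-0.3 -0.2  1.1] along -0.2
-0.02 28.68 [-0.1 -0.3 -0.4] along -0.0
-0.01 28.99 [-0.3  0.1  0.2] along -0.3
-0.003 29.26 [ 0.5  0.2 -1.2] along 0.4
0.002 29.51 [-12.5   3.2   7.4] along -12.9
31.1917
```

View pics/side7z.png

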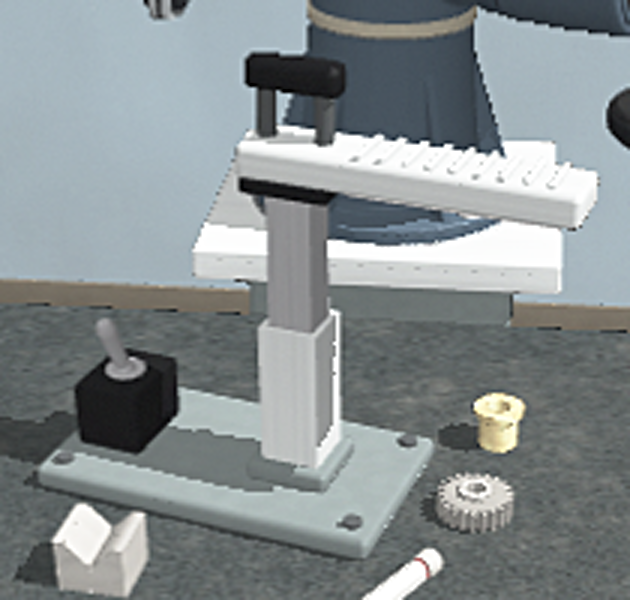

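View pics/top7z.png

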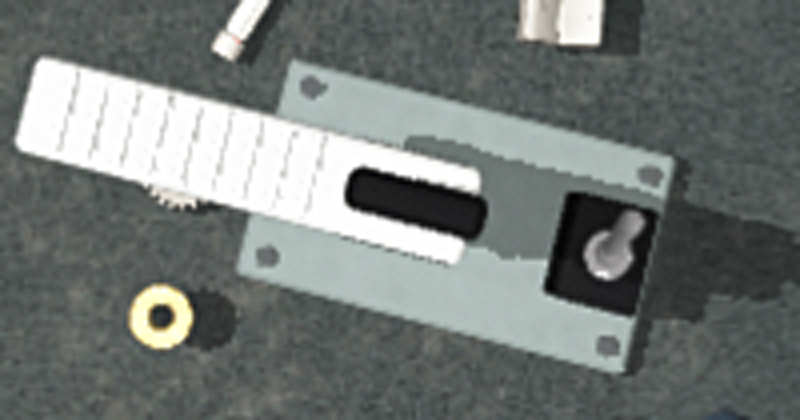

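The top view shows the bat now leaning to the far side, its end at about (633,216). The mast is up and the gear has not moved. One quick numeric check, then I hand in.

```bash
python3 -W ignore - <<'E'
from bench import bot
from h import *
t=bot.camera("top");s=bot.camera("side")
T=lambda x,y:[((x+.5)/4-.5+215,(y+.5)/4-.5+190)]
S=lambda x,y:[((x+.5)/3-.5+135,(y+.5)/3-.5+90)]
def rel(r): d=r[0][:2]-ORG; return d@X,d@Y,r[0][2],r[1]
b=rel(tri(t,T(633,216),s,S(103,325))); print("bat",b,"angle",.45+np.arctan2(b[0],b[2]-.06))
print("handle",rel(tri(t,T(416,203),s,S(295,75))))
a0=cv2.imread("pics/side0.png")[235:275,275:310].astype(int);a1=s["image"][235:275,275:310,::-1].astype(int)
print("gear px diff",np.abs(a0-a1).mean())
print(bot.read_ft_force(),bot.read_t())
bot.hand_in()
E
```

```text
bat (np.float64(0.020835902461042145), np.float64(-0.1242456106089663), np.float64(0.10463333114501211), np.float64(0.0004005291421249112)) angle 0.8867562071358135
handle (np.float64(-4.886019402880499e-05), np.float64(0.0003950801704210253), np.float64(0.27662329259095025), np.float64(0.00044772537321439916))
gear px diff 0.8447619047619047
[-0.46716633 -0.09030551  1.18475076] 31.2917
the job is handed in; nothing more can be done
```

I drew the mast up by its lift handle to the hard stop, let go, then flipped the toggle to the far side with closed fingers and backed clear. The job was handed in at about 31 s of the 45 s allowed.

**Last checks:**
- **Mast:** the handle centre measured 0.277 m above the table, an extension of about 0.080 m.
- **Toggle:** the bat's angle measured about 0.89 rad, against the 0.8 rad needed.
- **Gear:** its image was practically unchanged from the start.
- **Contact:** the wrist force was near zero, with the gripper clear of everything.

**What didn't agree or went wrong:**
- **Lock button not seen:** both cameras view the lamp from the wrong side, so I never saw it out. I inferred it by pressing down: about 4 mm of free play at about 1 N, then force rising to 12 N with almost no movement. I then lifted the mast back to the stop before releasing it.
- **First toggle push missed:** the fingers passed over the bat because, when closed, the tips looked about 18 mm higher than the reported TCP. A second push 19 mm lower flipped it, and that push peaked at about 13 N.

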